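# Press the canister lids home and set the vacuum slider

### The job

Both sample canisters on the station have their lids standing proud: press each lid fully home, firmly but without ramming it. Then slide the vacuum slider along its track until the middle of its grip lines up with the pointed marker clip, leave it there and let go. Leave the other things on the bench where they are.

Things in the scene. Friction and masses are not known exactly. Their poses are not given: they have to be found in the camera images.
- station: Vacuum sample station, fixed: grey base plate 12 mm thick, x -190 to +115 mm, 460 mm wide in front, 360 mm behind. A steel shelf rises away from its front (its -x, turned to the robot's right) at 35 degrees and carries the canisters; slider along the front: housing 75 x 250 mm, centred on x = -135 mm, top at z = 36 mm. Origin on the table plane; x away from the front, y along the slider.
- lamp (a point): Middle of the underside of the station's lamp bar (26 mm wide, 18 mm high, 340 mm long along y) 337 mm above the table, about 180 mm above the lids, on a post 20 mm thick behind the shelf (station x = +105, y = 0 mm). It bars the way straight down to the lids; along their leaning axis, from the station's front, the way is free.
- round_can: The round (100 mm diameter, 60 mm high, lid 112 mm diameter) steel sample canister, fixed on the sloping shelf, leaning 35 degrees from vertical towards the station's front (-x); carries the lid. Origin on the table plane, 85 mm below the middle of its foot; axes parallel to the station's. It may have the left or the right place (82 mm either side of the middle).
- round_lid (a joint): How far its lid has been pressed in along the leaning axis, m: 0 = 14 mm proud (a black rubber plug shows beneath), 0.014 = fully home, rim against rim. Starts 0 to 4 mm in. Tight seal: it moves only when pushed with more than about 8 N and stays where it is left.
- round_pad (a point): Middle of the top face of the raised pad (54 mm diameter, 6 mm high) on the white plastic lid. z points out of the lid along its leaning axis, 35 degrees from vertical towards the station's front; to seat the lid push along -z. Moves with the lid.
- square_can: The square (96 x 96 mm, 60 mm high, lid 108 x 108 mm) steel sample canister, fixed on the sloping shelf, leaning 35 degrees from vertical towards the station's front (-x); carries the lid. Origin on the table plane, 85 mm below the middle of its foot; axes parallel to the station's. It may have the left or the right place (82 mm either side of the middle).
- square_lid (a joint): How far its lid has been pressed in along the leaning axis, m: 0 = 14 mm proud (a black rubber plug shows beneath), 0.014 = fully home, rim against rim. Starts 0 to 4 mm in. Tight seal: it moves only when pushed with more than about 8 N and stays where it is left.
- square_pad (a point): Middle of the top face of the raised pad (52 x 52 mm, 6 mm high) on the white plastic lid. z points out of the lid along its leaning axis, 35 degrees from vertical towards the station's front; to seat the lid push along -z. Moves with the lid.
- slide (a joint): Position of the vacuum slider along the station's +y, m: 0 = the -y end of its track, 0.16 = the +y end. Needs about 2 N and stays where it is left.
- slide_grip (a point): Middle of the top face of the black slider grip, a block 60 mm (x) by 24 mm (y), 34 mm high above the housing, with a thin white line across its top in the middle; this point is 71 mm above the table. Axes as the station's.
- marker: Fixed steel marker clip at the lid side of the slider housing, dark, 18 mm wide, standing from z = 12 to 66 mm, with a pointed nose towards the slider. Origin at its foot under the nose; its y axis is parallel to the track. The grip's line is at the mark when its middle has the same y in this frame. The clip does not block the grip.
- label_roll: Roll of paper labels lying flat, 60 mm diameter, 30 mm high, on the station's base plate at the +y end of the slider. Origin under its centre. Bystander.
- jar: Small amber sample jar, 48 mm diameter, 65 mm high, on the station's base plate at the -y end of the slider. Origin under its centre. Bystander.
- beaker: Glass beaker, 70 mm diameter, 90 mm high, upright on the table left of the station. Origin under its centre. Bystander.
- salami: Dry salami with a paper band, 180 mm long, 44 mm thick, lying along its x on the table to the right. Origin under its middle. Bystander.
- spoon: Steel spoon lying along its x on the table to the left. Bystander.
- probe: White hand-held thermometer probe, 200 mm long, lying along its x on the table to the right. Bystander.

How it is judged:
By the outcome, as a careful person would: the job done as asked, in the order asked, and still so for the second after the job is handed in, with the robot touching nothing.
It also fails if it takes over 61 s, if anything falls off the work surface, if the arm or the gripper's body presses on something with over 40 N, if the wrist force passes 120 N, or if a joint passes its speed limit or range.

### The arm

A 6-joint arm with a two-finger parallel gripper is mounted at the origin on the work surface. World frame = base frame: x ahead of the robot, y to its left, z up, the work surface at z = 0. Lengths are in m, angles in rad, forces in N, time in s.
With the tool pointing down it reaches from about 0.35 to 0.875 m from the base axis. Payload 15.5 kg.
Tool frame: the origin (TCP) lies on the mounting face of the last link; the fingertips stand 173 mm ahead of it and the grasp point (between the pads) lies 155 mm ahead of it; z points along the fingers, y is the line along which they close (so a half turn about z gives the same grasp; the last joint's range is limited). The gripper opens to 85 mm and grips with 20 to 120 N. Pads are 22 mm wide; open, the fingers measure 114 mm over their backs; the gripper's body (76 mm by 85 mm) begins 54 mm behind the grasp point. The pads swing forward as they close: fully open they stand 13 mm farther back than shut.
Start: joints at [1.228, 0.494, 1.345, -0, 1.302, -0.096], TCP at [0.153, 0.606, 0.405] pointing down, gripper open.
Joint ranges: [-2.91, 2.91], [-0.82, 2.16], [0.22, 2.67], [-1.22, 4.37], [0.12, 2.79], [-3.08, 3.08]. Speed limits (rad/s): [1.89, 1.89, 2.57, 3.01, 3.01, 3.01].

### API

Orientations are given as [roll, pitch, yaw] about the fixed x, y, z axes, in that order (R = Rz(yaw) Ry(pitch) Rx(roll)).
In Python, from rig import bot gives the robot as it stands. The module is installed in compiled form; this text tells all that it offers.
- The arm moves only by the tool play_rows, never from a script. Its argument "increments" is a list of rows, each a list of 4 numbers: the shift along the tool's x, y, z in m, then the turn about the tool's z in degrees. A call has exactly 10 rows; each row shifts and turns the commanded pose from where the row before left it, along the tool's axes as they then stand; what a row does not reach is not made up. A row lasts 1/8 s, in which the tool goes at most 62.5 mm and 10.7 degrees, less where a joint would pass 70% of its speed; a pose out of reach is approached as far as the arm can. A call is refused whole if a number of a shift passes 0.0625 or a number of a turn 10.7, either way. A call with a gripper value outside its range is refused whole. "jaw" is the finger opening in m, from 0 to 0.0854, set as the call begins (left out, the last holds). The fingers move at their own pace and stop on an object; "grip_force" is the grip in N (left out, the last holds). Time passes only in rows, so rows that do not move let the fingers close, or fill a call up. It gives the time, the measured TCP pose, the force, the opening and the grip force at its end, in the units of the state.
- bot.get_obs(): the state, without advancing time (a new reading comes with each control period).
- bot.capture(name): name is "scene" or "top"; returns a dict with "image" (400x640x3 uint8, red, green, blue), "depth" (400x640 float32, m along the optical axis (not along the pixel's ray), 0 where there is no reading), "mtx" (3x3 intrinsics, pixels), "dist" ([k1, k2, p1, p2, k3] as OpenCV has them; the pictures are not rectified), "eye" and "rotation" of the camera in the world. Camera axes: x right, y down, z forward; pixel columns grow to the right and rows downward; lengths in m; the calibration is good to about 2 mm. A picture is of the moment at which its call begins.
- bot.job_done(): hands the job in; it is judged then, once.
Trained networks look in a picture, given as the dict that the camera call returned (one of the last four; its "shot" number tells which), for a name from the list of things; names that differ only in an ending like _2 or _b are one class to them, and where a whole thing is asked for, a point or a joint stands for the part that bears it (a point fixed in the world has none). Each returns a list of dicts, best first, with "score" (0 to 1); they miss things now and then, are a little off and sometimes report something else, mostly with a low value. They report only what shows in the picture. A call takes as long as a camera call.
- bot.boxes_of(picture, query): "position" ([x, y, z] in m, in the coordinates of the camera as it stood for that picture, good to about 4 mm: the middle of the surface that is visible of it).
- bot.regions_of(picture, query): "region" (400x640 bool, what is visible of it).
- bot.tip_of(picture, query): "position" ([x, y, z] in m, in the coordinates of the camera as it stood for that picture, good to about 4 mm: a listed point, or the origin of a listed thing).
The state is a dict: "t": time; "joints": joint angles; "qd": joint speeds; "joint_efforts": joint torques, N m; "ee_pos": TCP position; "orientation": TCP orientation; "force": force on the tool from outside, world axes, zero at the start; "moment": the same for the moment, N m; "gripper_width": finger opening in m; "finger_force": force on a finger pad.
Only numpy, scipy, OpenCV 4.12 (cv2) and the standard library are available. Lean on these libraries where they do the work, as an engineer would, in place of code of your own. Each camera call takes 0.05 s, during which the arm holds its last target. There are 200 camera calls.

## Working session

There is one attempt and no reset: what is moved stays moved. The work goes in short steps, Python scripts to look and compute and a tool call to move; the robot and the scene stay as the last step left them, time stands still between calls to the robot, and variables do not carry over. Pictures are saved under pics/ and viewed, at most 10 in all, crops included, and the job is handed in when it is done.

Besides the shell and the picture viewer there is one more tool, called after "Request:" as name(argument=value, ...), one argument or row to a line, values as JSON. play_rows: Moves the arm, as the interface text tells. Its arguments: {"type":"object","properties":{"increments":{"type":"array"},"jaw":{"type":"number"},"grip_force":{"type":"number"}},"required":["increments"]}

```bash
mkdir -p pics; cat > h.py <<'E'
import numpy as np, cv2
from rig import bot
from scipy.spatial.transform import Rotation as R
def w(c,p): return np.array(c["rotation"])@np.array(p)+np.array(c["eye"])
def cloud(c,m=None):
    d=c["depth"]; ok=d>0
    if m is not None: ok&=m
    v,u=np.nonzero(ok); z=d[v,u]
    n=cv2.undistortPoints(np.stack([u,v],1).astype(float).reshape(-1,1,2),np.array(c["mtx"]),np.array(c["dist"]))[:,0]
    P=np.c_[n*z[:,None],z]
    return P@np.array(c["rotation"]).T+np.array(c["eye"])
E
python3 - <<'E'
from h import *
for n in("scene","top"):
    c=bot.capture(n); cv2.imwrite(f"pics/{n}1.png",c["image"][...,::-1])
    print(n,np.round(c["eye"],3))
    for q in["station","lamp","round_can","round_pad","square_can","square_pad","slide_grip","marker","label_roll","jar","beaker","salami","spoon","probe"]:
        r=bot.tip_of(c,q)
        print(q,[(np.round(w(c,x["position"]),3).tolist(),round(x["score"],2)) for x in r[:2]])
o=bot.get_obs();print(o["t"],o["ee_pos"],o["orientation"],o["force"])
E
```

```text
scene [ 0.751 -0.871  1.   ]
station [([0.9, -0.721, 1.149], 0.66)]
lamp [([0.853, -0.769, 1.102], 0.96)]
round_can [([1.025, -0.597, 1.273], 0.62), ([0.691, -0.93, 0.94], 0.32)]
round_pad [([1.041, -0.58, 1.29], 0.92), ([1.065, -0.557, 1.313], 0.6)]
square_can [([0.661, -0.961, 0.909], 0.63)]
square_pad [([0.69, -0.931, 0.939], 0.59)]
slide_grip [([0.902, -0.719, 1.151], 0.75), ([1.057, -0.564, 1.306], 0.19)]
marker [([1.107, -0.515, 1.356], 0.56)]
label_roll [([1.394, -0.227, 1.643], 0.75), ([1.426, -0.196, 1.674], 0.62)]
jar [([0.559, -1.063, 0.807], 0.83)]
beaker []
salami [([1.797, 0.175, 2.045], 0.83)]
spoon [([1.425, -0.196, 1.674], 0.79)]
probe [([1.067, -0.554, 1.316], 0.82)]
top [0.292 0.009 1.484]
station [([-2.127, -2.411, -0.935], 0.62)]
lamp [([-1.659, -1.943, -0.468], 0.93)]
round_can [([-2.593, -2.877, -1.401], 0.75), ([-1.911, -2.194, -0.719], 0.7)]
round_pad [([-1.804, -2.088, -0.612], 0.87)]
square_can [([-2.09, -2.373, -0.898], 0.62)]
square_pad [([-1.984, -2.268, -0.793], 0.68)]
slide_grip [([-2.181, -2.465, -0.989], 0.75), ([-2.45, -2.734, -1.259], 0.61)]
marker [([-2.308, -2.592, -1.117], 0.59)]
label_roll [([-2.19, -2.474, -0.999], 0.58)]
jar [([-2.595, -2.879, -1.404], 0.42)]
beaker [([-0.813, -1.097, 0.378], 0.72)]
salami [([-3.12, -3.403, -1.928], 0.92)]
spoon [([-0.891, -1.175, 0.301], 0.82)]
probe [([-3.376, -3.66, -2.185], 0.72)]
1.5 [0.15328806 0.60589901 0.40466824] [-3.14154870e+00  3.23288982e-05  2.89382280e+00] [-0.09252207 -0.5619136   0.44750472]
```

View pics/scene1.png

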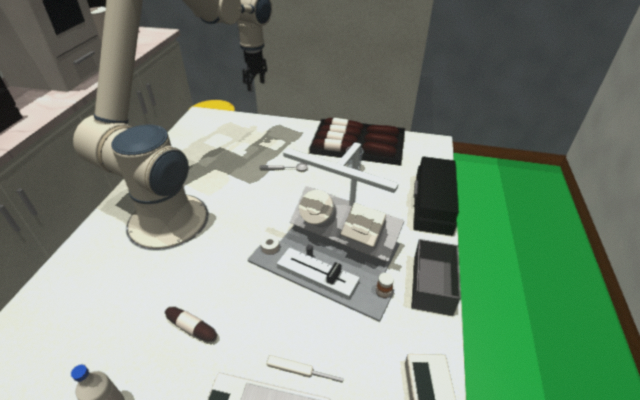

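View pics/top1.png

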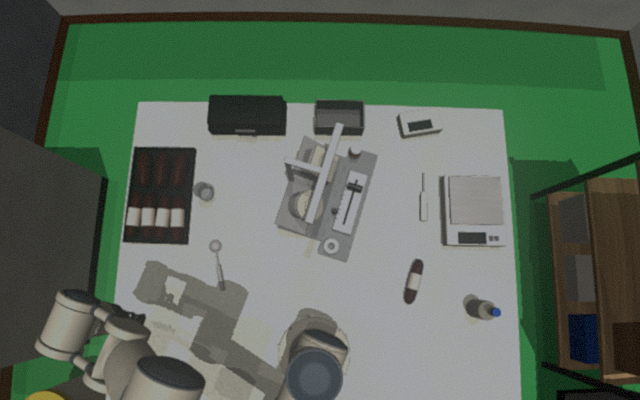

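Scene view: the round can is at (316,207) and the square can at (362,226). The slider grip is at (334,271), the marker at (310,252), the roll at (270,244) and the jar at (385,285). The top view shows the same layout, with the lamp bar over the lids. The camera "rotation" is a 3-vector (roll, pitch, yaw), so I'll fix the helper.

```bash
sed -i 's/np.array(c\["rotation"\])/RM(c)/g' h.py; sed -i '3a def RM(c): return R.from_euler("xyz",c["rotation"]).as_matrix()' h.py
python3 - <<'E'
from h import *
for n in("scene","top"):
    c=bot.capture(n); 
    print(n,np.round(c["eye"],3),c["rotation"])
    np.savez(f"{n}1.npz",pts=cloud(c),img=c["image"])
    for q in["station","lamp","round_can","round_pad","square_can","square_pad","slide_grip","marker","label_roll","jar","beaker","salami","spoon","probe"]:
        r=bot.tip_of(c,q)
        print(q,[(np.round(w(c,x["position"]),3).tolist(),round(x["score"],2)) for x in r[:2]])
    for q in["round_pad","square_pad","slide_grip","marker","station"]:
        for r in bot.regions_of(c,q)[:1]:
            m=r["region"]; P=cloud(c,m); print(q,m.sum(),np.round(np.median(P,0),3),np.round(P.min(0),3),np.round(P.max(0),3))
            np.save(f"{n}_{q}.npy",P)
E
```

```text
scene [ 0.751 -0.871  1.   ] [-2.29578561  0.00321703  0.22487086]
station []
lamp [([0.615, -0.021, 0.335], 0.6)]
round_can [([0.55, 0.067, -0.0], 0.6)]
round_pad [([0.538, 0.021, 0.16], 0.6), ([0.615, -0.014, 0.334], 0.21)]
square_can [([0.714, 0.029, -0.0], 0.85)]
square_pad [([0.7, -0.022, 0.159], 0.67)]
slide_grip [([0.633, -0.146, 0.068], 0.72), ([0.789, -0.151, 0.011], 0.21)]
marker [([0.537, -0.076, 0.008], 0.52)]
label_roll [([0.404, -0.052, 0.01], 0.84)]
jar [([0.789, -0.145, 0.01], 0.63)]
beaker [([0.606, 0.449, -0.004], 0.57)]
salami [([0.278, -0.378, -0.006], 0.87)]
spoon [([0.329, 0.378, -0.005], 0.5), ([0.536, -0.075, 0.011], 0.28)]
probe [([0.605, -0.43, -0.002], 0.83)]
round_pad 936 [0.542 0.021 0.154] [ 0.469 -0.022 -0.004] [0.596 0.283 0.186]
square_pad 1265 [ 0.7   -0.026  0.156] [ 0.638 -0.078 -0.004] [0.761 0.235 0.188]
slide_grip 205 [ 0.637 -0.154  0.068] [ 0.618 -0.178  0.036] [ 0.652 -0.117  0.074]
marker 74 [ 0.544 -0.073  0.055] [ 0.519 -0.083  0.01 ] [ 0.551 -0.032  0.067]
station 10131 [ 0.63  -0.054  0.032] [ 0.28  -0.245 -0.006] [0.819 0.52  0.358]
top
[... 420 characters left out ...]
]
label_roll [([0.408, -0.055, 0.017], 0.67)]
jar [([0.794, -0.149, 0.011], 0.72)]
beaker [([0.623, -0.001, -0.001], 0.65), ([0.61, 0.449, -0.004], 0.6)]
salami [([0.279, -0.38, -0.0], 0.89)]
spoon [([0.326, 0.385, -0.002], 0.5), ([0.637, -0.145, 0.071], 0.5)]
probe [([0.606, -0.432, 0.002], 0.68)]
round_pad 344 [0.543 0.045 0.169] [ 0.495 -0.017  0.12 ] [0.591 0.077 0.188]
square_pad 367 [ 0.71  -0.008  0.171] [ 0.612 -0.074  0.121] [0.759 0.03  0.343]
slide_grip 135 [ 0.635 -0.144  0.068] [ 0.619 -0.176  0.031] [ 0.665 -0.114  0.079]
marker 533 [ 0.281 -0.376  0.037] [ 0.198 -0.425 -0.009] [ 0.371 -0.341  0.051]
station 6331 [ 0.603 -0.051  0.034] [ 0.356 -0.244 -0.007] [0.868 0.154 0.362]
```

```bash
python3 - <<'E'
from h import *
o=bot.get_obs(); 
for n in("scene","top"):
    d=np.load(n+"1.npz"); P=d["pts"]
    s=P[(abs(P[:,2]-.036)<.006)&(P[:,0]>.45)&(P[:,0]<.8)&(P[:,1]<-.03)&(P[:,1]>-.22)]
    (c,wh,a)=cv2.minAreaRect((s[:,:2]*1000).astype(np.float32)); print(n,"housing",len(s),c,wh,a)
    b=P[(abs(P[:,2]-.012)<.005)&(P[:,0]>.3)&(P[:,0]<.9)&(P[:,1]<.1)&(P[:,1]>-.3)]
    (c,wh,a)=cv2.minAreaRect((b[:,:2]*1000).astype(np.float32)); print(n,"base",len(b),c,wh,a)
    for q in("round_pad","square_pad"):
        Q=np.load(f"{n}_{q}.npy"); c=np.median(Q,0)
        Q=Q[np.linalg.norm(Q-c,axis=1)<.05]
        for k in range(8):
            m=Q.mean(0); nn=np.linalg.svd(Q-m)[2][2]; nn*=np.sign(nn[2]); e=(Q-m)@nn; Q=Q[abs(e)<max(.003,2*e.std()*.8)]
        print(n,q,len(Q),np.round(m,3),np.round(nn,3),"tilt",np.degrees(np.arccos(nn[2])),"yaw xs",np.degrees(np.arctan2(-nn[1],-nn[0])))
    # lamp
    L=P[(P[:,2]>.335)&(P[:,2]<.37)&(P[:,0]>.4)&(P[:,0]<.85)&(abs(P[:,1])<.15)]
    (c,wh,a)=cv2.minAreaRect((L[:,:2]*1000).astype(np.float32)); print("lamp",len(L),c,wh,a,np.percentile(L[:,2],[5,50,95]))
    # arm profile
    t=o["ee_pos"]; az=o["joints"][0]; u=np.array([np.cos(az),np.sin(az)]); v=np.array([-u[1],u[0]])
    D=P[:,:2]-t[:2]; r=D@u; l=D@v; h=P[:,2]-t[2]
    for z0 in np.arange(-.2,.36,.04):
        k=(h>z0)&(h<=z0+.04)&(abs(r)<.15)&(abs(l)<.15)
        if k.sum()>3: print(f"h {z0:.2f}",k.sum(),"radial",np.round(np.percentile(r[k],[2,98]),3),"lat",np.round(np.percentile(l[k],[2,98]),3))
E
```

```text
scene housing 1511 (625.5433959960938, -129.1673583984375) (344.3486633300781, 145.287353515625) 2.2469120025634766
scene base 4435 (650.8514404296875, -50.33500671386719) (306.3642578125, 550.4739379882812) 74.16683197021484
scene round_pad 448 [0.544 0.021 0.153] [-0.155 -0.56   0.814] tilt 35.532817030786106 yaw xs 74.54048276975242
scene square_pad 465 [ 0.703 -0.028  0.153] [-0.151 -0.553  0.819] tilt 34.967191901170494 yaw xs 74.68657607362455
lamp 1433 (631.0899047851562, 35.86486053466797) (150.41006469726562, 339.6253662109375) 73.13685607910156 [0.33960705 0.35236347 0.35505448]
h -0.16 81 radial [-0.058  0.05 ] lat [-0.015  0.02 ]
h -0.12 167 radial [-0.074  0.068] lat [-0.021  0.011]
h -0.08 181 radial [-0.07   0.062] lat [-0.032  0.008]
h -0.04 193 radial [-0.043  0.018] lat [-0.039  0.019]
h 0.00 202 radial [-0.051  0.022] lat [-0.049  0.029]
h 0.04 251 radial [-0.049  0.016] lat [-0.049  0.024]
h 0.08 276 radial [-0.05  0.02] lat [-0.073  0.033]
h 0.12 304 radial [-0.056  0.044] lat [-0.084  0.006]
h 0.16 425 radial [-0.146  0.042] lat [-0.083 -0.012]
h 0.20 63 radial 
[... 514 characters left out ...]
9.86908721923828) (147.68934631347656, 341.0361633300781) 74.136962890625 [0.34860682 0.35338136 0.35706766]
h -0.16 15 radial [-0.056 -0.041] lat [-0.016 -0.011]
h -0.12 88 radial [-0.074 -0.025] lat [-0.02 -0.  ]
h -0.08 74 radial [-0.069 -0.011] lat [-0.034 -0.007]
h -0.04 72 radial [-0.035  0.006] lat [-0.039 -0.013]
h 0.00 94 radial [-0.04   0.008] lat [-0.048  0.036]
h 0.04 71 radial [-0.046 -0.008] lat [-0.046  0.031]
h 0.08 189 radial [-0.049 -0.032] lat [-0.026  0.031]
h 0.12 203 radial [-0.054  0.019] lat [-0.084  0.053]
h 0.16 1652 radial [-0.133  0.041] lat [-0.082  0.067]
h 0.20 1877 radial [-0.136  0.032] lat [-0.071  0.067]
h 0.24 268 radial [-0.15  -0.126] lat [-0.071  0.067]
```

```bash
python3 - <<'E'
from h import *
o=bot.get_obs()
P=np.vstack([np.load(n+"1.npz")["pts"] for n in("scene","top")])
t=o["ee_pos"]; az=o["joints"][0]; u=np.array([np.cos(az),np.sin(az)]); v=np.array([-u[1],u[0]])
D=P[:,:2]-t[:2]; r=D@u; l=D@v; h=P[:,2]-t[2]
for z0 in np.arange(.03,.17,.015):
    k=(h>z0)&(h<=z0+.015)&(abs(r)<.1)&(abs(l)<.12)
    print(f"h {z0:.3f}",k.sum(),np.round(np.percentile(r[k],[2,98]),3),np.round(np.percentile(l[k],[2,98]),3))
a=np.radians(75); xs=np.array([np.cos(a),np.sin(a)]); ys=np.array([-xs[1],xs[0]])
for n in("scene","top"):
    P=np.load(n+"1.npz")["pts"]; X=P[:,:2]@xs; Y=P[:,:2]@ys; z=P[:,2]
    for lo,hi in((-.76,-.68),(-.56,-.48)):
        k=(z>.345)&(z<.365)&(Y>lo)&(Y<hi)&(X<.25)
        if k.sum(): print("lamp",n,lo,k.sum(),np.round(np.percentile(X[k],[2,50,98]),3),np.median(z[k]))
for q,p in dict(rp=(.5415,.0215),sp=(.70,-.022),grip=(.634,-.143),mark=(.54,-.0765),jar=(.7915,-.147),roll=(.406,-.0535),lamp=(.617,-.018),tcp=t[:2]).items():
    p=np.array(p); print(q,np.round([p@xs,p@ys],4))
E
```

```text
h 0.030 161 [-0.049  0.016] [-0.048  0.033]
h 0.045 114 [-0.049  0.014] [-0.048  0.028]
h 0.060 122 [-0.049  0.011] [-0.048  0.029]
h 0.075 132 [-0.049  0.018] [-0.047  0.026]
h 0.090 103 [-0.049  0.009] [-0.047  0.021]
h 0.105 269 [-0.05   0.009] [-0.073  0.034]
h 0.120 114 [-0.048  0.038] [-0.08   0.052]
h 0.135 193 [-0.054  0.037] [-0.084  0.051]
h 0.150 290 [-0.056  0.045] [-0.084  0.051]
h 0.165 407 [-0.076  0.046] [-0.083  0.05 ]
lamp scene -0.76 252 [0.124 0.133 0.15 ] 0.35308096521904675
lamp scene -0.56 210 [0.126 0.135 0.153] 0.3529960415752537
lamp top -0.76 192 [0.127 0.14  0.152] 0.3537848804217414
lamp top -0.56 215 [0.13  0.142 0.155] 0.3535193407163939
rp [ 0.1609 -0.5175]
sp [ 0.1599 -0.6818]
grip [ 0.026  -0.6494]
mark [ 0.0659 -0.5414]
jar [ 0.0629 -0.8026]
roll [ 0.0534 -0.406 ]
lamp [ 0.1423 -0.6006]
tcp [0.6249 0.0087]
```

Request:
play_rows(
  increments=[
    [-0.02,-0.02,-0.05,0.8],
    [-0.02,-0.02,-0.05,0],
    [-0.02,-0.02,-0.05,0],
    [-0.04,-0.04,0,0],
    [-0.04,-0.04,0,0],
    [-0.04,-0.04,0,0],
    [-0.04,-0.04,0,0],
    [-0.04,-0.04,0,0],
    [-0.04,-0.04,0,0],
    [-0.04,-0.04,0,0],
  ],
  jaw=0.0854,
)

```text
t: 4.75
ee_pos: [0.3945, 0.188, 0.5549]
orientation: [3.141, 0.001, 2.88]
force: [0.2, 0.7, -0.1]
gripper_width: 0.0854
finger_force: 0.0
```

Request:
play_rows(
  increments=[
    [-0.031,-0.0385,0,0],
    [-0.031,-0.0385,0,0],
    [-0.031,-0.0385,0,0],
    [-0.031,-0.0385,0,0],
    [-0.031,-0.0385,0,0],
    [-0.031,-0.0385,0,0],
    [0,0,0.05,0],
    [0,0,0.05,0],
    [0,0,0.05,0],
    [0,0,0.05,0],
  ],
)

```text
t: 6.0
ee_pos: [0.5138, -0.0816, 0.3534]
orientation: [3.142, 0.001, 2.88]
force: [0.5, -0.2, -0.5]
gripper_width: 0.0854
finger_force: 0.0
```

Request:
play_rows(
  increments=[
    [0,0,0.025,0],
    [0,0,0.025,0],
    [0,0,0,0],
    [0,0.0023,0.0033,0],
    [0,0.0023,0.0033,0],
    [0,0.0023,0.0033,0],
    [0,0,0,0],
    [0,0,0,0],
    [0,0,0,0],
    [0,0,0,0],
  ],
)

```text
t: 7.25
ee_pos: [0.5158, -0.0749, 0.2948]
orientation: [3.142, 0.0, 2.88]
force: [0.8, 0.3, -0.7]
gripper_width: 0.0855
finger_force: 0.0
```

```bash
python3 - <<'E'
from h import *
c=bot.capture("scene"); i=c["image"][...,::-1]
cv2.imwrite("pics/a.png",cv2.resize(i[120:300,240:440],None,fx=4,fy=3.3,interpolation=cv2.INTER_CUBIC)[:600])
o=bot.get_obs();p=o["ee_pos"]
a=np.radians(75); xs=np.array([np.cos(a),np.sin(a)]); ys=np.array([-xs[1],xs[0]])
print(p,p[:2]@xs,p[:2]@ys,o["force"],o["joints"])
E
```

```text
[ 0.5157461  -0.07494914  0.29483431] 0.06108960312663607 -0.5175707448520309 [ 0.70121447 -0.09574323 -0.63602884] [-2.58913985e-01  4.92319483e-01  1.72548778e+00 -3.13493485e-05
  9.23682168e-01 -1.56783430e+00]
```

View pics/a.png

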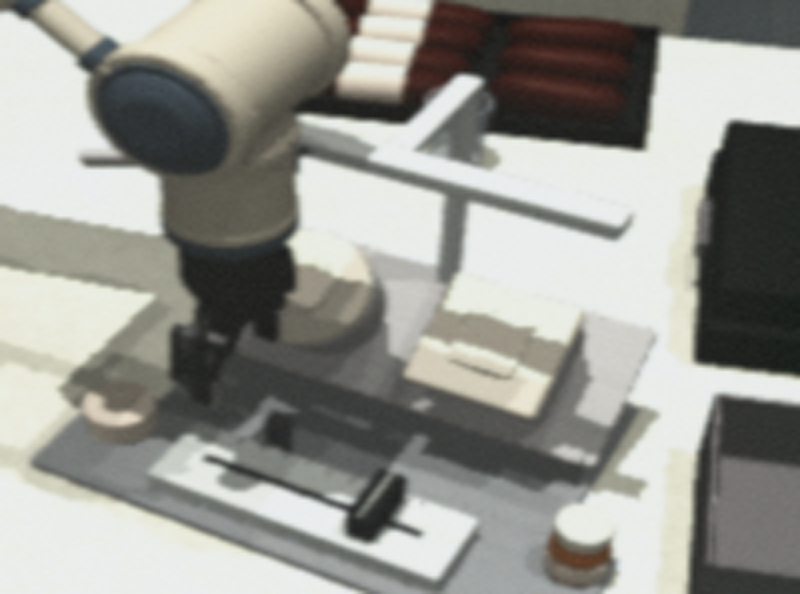

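The picture shows the open gripper in front of the round lid, with its rear finger at about (265,310) over the lid's front. The wrist is clear of the lamp bar. I'll press along the leaning axis in small steps.

Request:
play_rows(
  increments=[
    [0,0.001,0.0015,0],
    [0,0.001,0.0015,0],
    [0,0.001,0.0015,0],
    [0,0.001,0.0015,0],
    [0,0.001,0.0015,0],
    [0,0.001,0.0015,0],
    [0,0.001,0.0015,0],
    [0,0.001,0.0015,0],
    [0,0,0,0],
    [0,0,0,0],
  ],
)

```text
t: 8.55
ee_pos: [0.5178, -0.0672, 0.2828]
orientation: [-3.142, 0.0, 2.88]
force: [0.5, -0.6, -0.2]
gripper_width: 0.0853
finger_force: 0.0
```

Request:
play_rows(
  increments=[
    [0,0.0007,0.001,0],
    [0,0.0007,0.001,0],
    [0,0.0007,0.001,0],
    [0,0.0007,0.001,0],
    [0,0.0007,0.001,0],
    [0,0.0007,0.001,0],
    [0,0,0,0],
    [0,0,0,0],
    [0,0,0,0],
    [0,0,0,0],
  ],
)

```text
t: 9.8
ee_pos: [0.519, -0.0634, 0.2769]
orientation: [-3.141, 0.0, 2.88]
force: [-1.4, -5.2, 3.9]
gripper_width: 0.0856
finger_force: 2.6
```

```bash
python3 - <<'E'
from h import *
a=np.radians(75); xs=np.array([np.cos(a),np.sin(a)]); ys=np.array([-xs[1],xs[0]])
P=np.load("scene1.npz")["pts"]; X=P[:,:2]@xs; Y=P[:,:2]@ys; z=P[:,2]
k=(abs(Y+.5175)<.014)&(z>.05)&(z<.2)&(X<.24)
for x0 in np.arange(.09,.2,.005):
    m=k&(X>=x0)&(X<x0+.005)
    if m.sum(): print("lid",round(x0,3),m.sum(),np.round(np.percentile(z[m],[10,50,90]),3))
t=np.array([.15329,.6059,.40467]); az=1.228-0.096*0
yaw=2.8938; ty=np.array([np.sin(yaw),-np.cos(yaw)]); tx=np.array([np.cos(yaw),np.sin(yaw)])
for h0 in np.arange(-.175,-.03,.01):
    h=z-t[2]; l=(P[:,:2]-t[:2])@ty; r=(P[:,:2]-t[:2])@tx
    m=(h>h0)&(h<=h0+.01)&(abs(l)<.1)&(abs(r)<.06)
    if m.sum(): print("fing",round(h0,3),m.sum(),"ty",np.round([l[m].min(),l[m].max()],3),np.round(np.sort(l[m])[::max(1,m.sum()//8)],3))
c=bot.capture("scene"); cv2.imwrite("pics/b.png",cv2.resize(c["image"][160:250,270:370,::-1],None,fx=8,fy=6.6,interpolation=cv2.INTER_CUBIC)[:600])
Q=cloud(c); QX=Q[:,:2]@xs; QY=Q[:,:2]@ys
m=(abs(QY+.5175)<.014)&(Q[:,2]>.1)&(Q[:,2]<.2)&(QX>.1)&(QX<.2)
for q in np.c_[QX,Q[:,2]][m][np.argsort(QX[m])][::6]: print(np.round(q,3),end=' ')
E
```

```text
lid 0.115 7 [0.122 0.122 0.126]
lid 0.12 18 [0.116 0.124 0.127]
lid 0.125 17 [0.125 0.129 0.132]
lid 0.13 18 [0.12  0.132 0.135]
lid 0.135 20 [0.131 0.137 0.147]
lid 0.14 23 [0.135 0.142 0.147]
lid 0.145 22 [0.054 0.149 0.152]
lid 0.15 26 [0.053 0.152 0.157]
lid 0.155 19 [0.069 0.156 0.16 ]
lid 0.16 27 [0.051 0.155 0.162]
lid 0.165 32 [0.052 0.064 0.166]
lid 0.17 19 [0.055 0.166 0.17 ]
lid 0.175 14 [0.167 0.17  0.172]
lid 0.18 6 [0.168 0.17  0.173]
lid 0.185 13 [0.168 0.171 0.173]
lid 0.19 21 [0.17  0.173 0.177]
lid 0.195 15 [0.174 0.178 0.181]
lid 0.2 15 [0.178 0.181 0.184]
fing -0.165 10 ty [-0.053  0.049] [-0.053 -0.051 -0.05  -0.048  0.038  0.044  0.044  0.044  0.048  0.049]
fing -0.155 17 ty [-0.057  0.048] [-0.057 -0.053 -0.053 -0.051  0.041  0.042  0.042  0.043  0.048]
fing -0.145 23 ty [-0.059  0.055] [-0.059 -0.056 -0.052 -0.051 -0.049  0.035  0.038  0.042  0.042  0.043
  0.044  0.055]
fing -0.135 24 ty [-0.058  0.053] [-0.058 -0.055 -0.053 -0.046  0.036  0.038  0.041  0.045]
fing -0.125 18 ty [-0.07   0.047] [-0.07  -0.057 -0.054 -0.046  0.035  0.04   0.042  0.046  0.046]
f
[... 775 characters left out ...]
 -0.006  0.014]
fing -0.035 44 ty [-0.043  0.004] [-0.043 -0.039 -0.037 -0.034 -0.031 -0.026 -0.021 -0.009  0.   ]
[0.103 0.173] [0.113 0.117] [0.113 0.128] [0.114 0.141] [0.114 0.151] [0.114 0.13 ] [0.115 0.15 ] [0.115 0.127] [0.116 0.155] [0.117 0.156] [0.118 0.113] [0.12  0.165] [0.126 0.11 ] [0.13  0.186] [0.131 0.126] [0.133 0.165] [0.134 0.185] [0.136 0.197] [0.137 0.128] [0.139 0.166] [0.14 0.13] [0.143 0.146] [0.143 0.141] [0.145 0.14 ] [0.148 0.14 ] [0.154 0.148] [0.157 0.147] [0.161 0.152] [0.166 0.156] [0.168 0.157] [0.172 0.159] [0.175 0.165] [0.178 0.164] [0.18  0.167] [0.182 0.162] [0.184 0.168] [0.189 0.165] [0.191 0.168] [0.193 0.172] [0.194 0.167] [0.197 0.171] [0.199 0.172]
```

View pics/b.png

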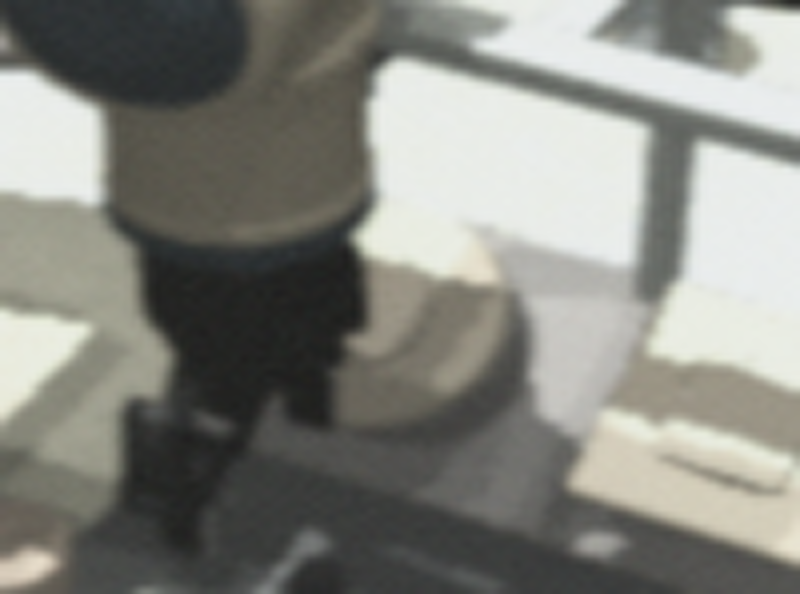

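The crop shows the finger tip on the round lid's front edge at about (320,420). The lid surface has already dropped by about 6 mm. The wrist edge at (370,200) is still in front of the lamp bar. I'll keep pressing.

Request:
play_rows(
  increments=[
    [0,0.0004,0.001,0],
    [0,0.0004,0.001,0],
    [0,0.0004,0.001,0],
    [0,0,0,0],
    [0,0,0,0],
    [0,0,0,0],
    [0,0,0,0],
    [0,0,0,0],
    [0,0,0,0],
    [0,0,0,0],
  ],
)

```text
t: 11.1
ee_pos: [0.5193, -0.0621, 0.2739]
orientation: [-3.141, 0.0, 2.88]
force: [-1.1, -6.3, 4.5]
gripper_width: 0.0854
finger_force: 3.1
```

Request:
play_rows(
  increments=[
    [0,0.0004,0.001,0],
    [0,0.0004,0.001,0],
    [0,0.0004,0.001,0],
    [0,0,0,0],
    [0,0,0,0],
    [0,0,0,0],
    [0,0,0,0],
    [0,0,0,0],
    [0,0,0,0],
    [0,0,0,0],
  ],
)

```text
t: 12.35
ee_pos: [0.5197, -0.0607, 0.271]
orientation: [3.141, 0.001, 2.88]
force: [0.4, -1.4, 5.3]
gripper_width: 0.0855
finger_force: 2.7
```

Request:
play_rows(
  increments=[
    [0,0.0004,0.001,0],
    [0,0.0004,0.001,0],
    [0,0.0004,0.001,0],
    [0,0,0,0],
    [0,0,0,0],
    [0,0,0,0],
    [0,0,0,0],
    [0,0,0,0],
    [0,0,0,0],
    [0,0,0,0],
  ],
)

```text
t: 13.6
ee_pos: [0.52, -0.06, 0.2694]
orientation: [-3.141, 0.002, 2.88]
force: [-10.1, -8.6, 38.2]
gripper_width: 0.0852
finger_force: 18.9
```

```bash
cat > prof.py <<'E'
from h import *
import sys
a=np.radians(75); xs=np.array([np.cos(a),np.sin(a)]); ys=np.array([-xs[1],xs[0]])
o=bot.get_obs(); p=o["ee_pos"]; print("XY",np.round([p[:2]@xs,p[:2]@ys,p[2]],4),np.round(o["force"],1))
c=bot.capture("scene"); n=np.r_[-np.sin(np.radians(35))*xs,np.cos(np.radians(35))]
P0=np.load("scene1.npz")["pts"]; P1=cloud(c)
for q,Y0,dy in(("round",-.5175,-.035),("square",-.6818,-.025)):
    # bare lid top behind the pad (X .19-.205) and pad far side
    for nm,P in(("before",P0),("now",P1)):
        X=P[:,:2]@xs; Y=P[:,:2]@ys; h=P@n
        for lab,(x0,x1,y0,y1) in dict(back=(.195,.21,-.02,.02),side=(.15,.18,-.05,-.035),pad=(.163,.178,-.018,.018)).items():
            k=(X>x0)&(X<x1)&(Y-Y0>y0)&(Y-Y0<y1)&(P[:,2]>.12)&(P[:,2]<.22)
            print(q,nm,lab,k.sum(),round(float(np.median(h[k])),4) if k.sum() else None)
if len(sys.argv)>1: cv2.imwrite("pics/"+sys.argv[1],cv2.resize(c["image"][160:250,270:400,::-1],None,fx=6,fy=6,interpolation=cv2.INTER_CUBIC))
E
python3 prof.py
```

```text
XY [ 0.0767 -0.5178  0.2694] [-10.1  -8.6  38.2]
round before back 52 0.0322
round before side 54 0.0323
round before pad 59 0.0377
round now back 64 0.0211
round now side 55 0.0208
round now pad 36 0.0272
square before back 41 0.034
square before side 68 0.0358
square before pad 61 0.0414
square now back 37 0.0348
square now side 70 0.036
square now pad 65 0.0416
```

Round lid is home: it moved 11 mm and the force climbed steeply. Now I'll retract along the axis and shift to the square lid.

Request:
play_rows(
  increments=[
    [0,-0.0035,-0.005,0],
    [0,-0.0035,-0.005,0],
    [0,-0.0035,-0.005,0],
    [0,-0.0035,-0.005,0],
    [0,-0.0035,-0.005,0],
    [-0.041,0,0,0],
    [-0.041,0,0,0],
    [-0.041,0,0,0],
    [-0.041,0,0,0],
    [0,0,0,0],
  ],
)

```text
t: 14.9
ee_pos: [0.6756, -0.1198, 0.2926]
orientation: [-3.142, 0.002, 2.88]
force: [-1.1, -0.4, -0.8]
gripper_width: 0.0855
finger_force: 0.0
```

```bash
python3 prof.py
```

```text
XY [ 0.0591 -0.6836  0.2926] [-1.1 -0.4 -0.8]
round before back 52 0.0322
round before side 54 0.0323
round before pad 59 0.0377
round now back 64 0.0209
round now side 54 0.0218
round now pad 59 0.027
square before back 41 0.034
square before side 68 0.0358
square before pad 61 0.0414
square now back 15 0.0342
square now side 69 0.0354
square now pad 28 0.041
```

Request:
play_rows(
  increments=[
    [0,0.001,0.0015,0],
    [0,0.001,0.0015,0],
    [0,0.001,0.0015,0],
    [0,0.001,0.0015,0],
    [0,0.001,0.0015,0],
    [0,0.001,0.0015,0],
    [0,0.001,0.0015,0],
    [0,0.0007,0.001,0],
    [0,0,0,0],
    [0,0,0,0],
  ],
)

```text
t: 16.2
ee_pos: [0.6757, -0.1117, 0.2815]
orientation: [-3.141, 0.0, 2.88]
force: [-2.4, -1.9, 4.6]
gripper_width: 0.0852
finger_force: 2.7
```

Request:
play_rows(
  increments=[
    [0,0.0007,0.001,0],
    [0,0.0007,0.001,0],
    [0,0.0007,0.001,0],
    [0,0.0007,0.001,0],
    [0,0.0007,0.001,0],
    [0,0.0007,0.001,0],
    [0,0.0007,0.001,0],
    [0,0,0,0],
    [0,0,0,0],
    [0,0,0,0],
  ],
)

```text
t: 17.45
ee_pos: [0.677, -0.1069, 0.2745]
orientation: [-3.141, 0.0, 2.88]
force: [-2.2, -3.0, 5.9]
gripper_width: 0.0854
finger_force: 3.2
```

```bash
python3 prof.py c.png | grep -v before
```

```text
XY [ 0.0719 -0.6816  0.2745] [-2.2 -3.   5.9]
round now back 61 0.0212
round now side 51 0.0219
round now pad 60 0.0272
square now back 18 0.0264
square now side 60 0.0263
square now pad 26 0.032
```

View pics/c.png

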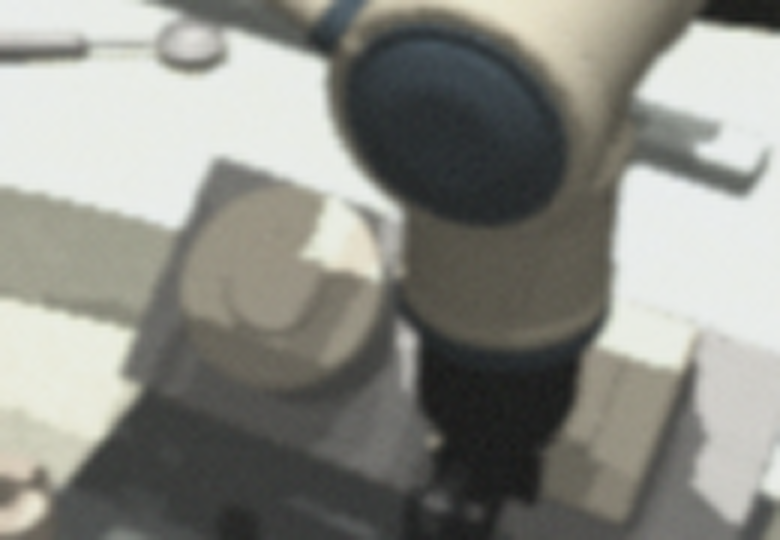

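The crop shows the round lid seated at (285,290). The finger is on the square lid's front at about (530,490), and that lid has about 5 mm still to go.

Request:
play_rows(
  increments=[
    [0,0.0006,0.001,0],
    [0,0.0006,0.001,0],
    [0,0.0006,0.001,0],
    [0,0.0006,0.001,0],
    [0,0,0,0],
    [0,0,0,0],
    [0,0,0,0],
    [0,0,0,0],
    [0,0,0,0],
    [0,0,0,0],
  ],
)

```text
t: 18.75
ee_pos: [0.6777, -0.1046, 0.2709]
orientation: [-3.141, 0.001, 2.88]
force: [-3.6, -3.4, 11.0]
gripper_width: 0.0856
finger_force: 5.4
```

Request:
play_rows(
  increments=[
    [0,0.0004,0.001,0],
    [0,0,0,0],
    [0,0,0,0],
    [0,0,0,0],
    [0,0,0,0],
    [0,0,0,0],
    [0,0,0,0],
    [0,0,0,0],
    [0,0,0,0],
    [0,0,0,0],
  ],
)

```text
t: 20.0
ee_pos: [0.6778, -0.1045, 0.2706]
orientation: [-3.141, 0.001, 2.88]
force: [-7.2, -5.6, 18.3]
gripper_width: 0.0853
finger_force: 9.9
```

Request:
play_rows(
  increments=[
    [0,0.0004,0.001,0],
    [0,0.0004,0.001,0],
    [0,0,0,0],
    [0,0,0,0],
    [0,0,0,0],
    [0,0,0,0],
    [0,0,0,0],
    [0,0,0,0],
    [0,0,0,0],
    [0,0,0,0],
  ],
)

```text
t: 21.25
ee_pos: [0.6779, -0.1042, 0.27]
orientation: [-3.141, 0.002, 2.88]
force: [-15.5, -9.0, 37.4]
gripper_width: 0.0855
finger_force: 19.2
```

```bash
python3 prof.py | grep -v before
```

```text
XY [ 0.0748 -0.6817  0.27  ] [-15.5  -9.   37.4]
round now back 71 0.021
round now side 51 0.0217
round now pad 58 0.0276
square now back 24 0.0223
square now side 62 0.0221
square now pad 22 0.0284
```

Both lids are home. I'll retract, then turn the gripper 90° while lifting clear.

Request:
play_rows(
  increments=[
    [0,-0.0035,-0.005,0],
    [0,-0.0035,-0.005,0],
    [0,-0.0035,-0.005,0],
    [0,-0.0035,-0.005,0],
    [0,-0.02,-0.01,0],
    [0,-0.02,-0.01,10],
    [0,0,-0.01,10],
    [0,0,0,10],
    [0,0,0,10],
    [0,0,0,10],
  ],
)

```text
t: 22.55
ee_pos: [0.6636, -0.1567, 0.3178]
orientation: [3.142, 0.0, 2.001]
force: [0.7, -0.8, -0.6]
gripper_width: 0.0854
finger_force: 0.0
```

Request:
play_rows(
  increments=[
    [0,0,0,10],
    [0,0,0,10],
    [0,0,0,10],
    [0,0,0,10],
    [0,0,0,0],
    [0,0,0,0],
    [0,0,0,0],
    [0,0,0,0],
    [0,0,0,0],
    [0,0,0,0],
  ],
)

```text
t: 23.8
ee_pos: [0.6639, -0.1554, 0.3173]
orientation: [-3.142, 0.0, 1.309]
force: [-0.4, -0.5, 0.3]
gripper_width: 0.0856
finger_force: 0.0
```

```bash
python3 prof.py | grep -v before; cat > sl.py <<'E'
from h import *
a=np.radians(75); xs=np.array([np.cos(a),np.sin(a)]); ys=np.array([-xs[1],xs[0]])
o=bot.get_obs(); p=o["ee_pos"]; print("tcp",np.round([p[:2]@xs,p[:2]@ys,p[2]],4),o["orientation"][2],o["t"])
B={}
for n in("scene","top"):
    c=bot.capture(n)
    for q in("slide_grip","marker"):
        for r in bot.tip_of(c,q)[:1]:
            x=w(c,r["position"]); print(n,q,"tip",np.round([x[:2]@xs,x[:2]@ys,x[2]],4),round(r["score"],2))
    P=cloud(c); X=P[:,:2]@xs; Y=P[:,:2]@ys; z=P[:,2]
    k=(z>.060)&(z<.078)&(X>-.02)&(X<.057)&(Y>-.75)&(Y<-.48)
    if k.sum()>5: print(n,"grip pts",k.sum(),"Y",np.round(np.percentile(Y[k],[5,50,95]),4),"X",np.round(np.percentile(X[k],[5,95]),3))
    k=(z>.045)&(z<.072)&(X>.057)&(X<.085)&(Y>-.6)&(Y<-.49)
    if k.sum()>5: print(n,"mark pts",k.sum(),"Y",np.round(np.percentile(Y[k],[5,50,95]),4),"X",np.round(np.percentile(X[k],[5,95]),3))
    B[n]=c
    g=c["image"]
    def px(X,Y,Z):
        W=np.r_[X*xs+Y*ys,Z]; C=RM(c).T@(W-np.array(c["eye"]))
        return cv2.projectPoints(C.reshape(1,3),np.zeros(3),np.zeros(3),np.array(c["mtx"]),np.array(c["dist"]))[0].ravel()
    u,v=px(.04,-.6,.06).astype(int); cv2.imwrite(f"pics/{n}_crop.png",cv2.resize(g[v-30:v+30,u-40:u+40,::-1],None,fx=8,fy=8,interpolation=cv2.INTER_CUBIC))
    print(n,"origin px",u-40,v-30)
E
python3 sl.py; python3 -c "
import cv2,numpy as np
cv2.imwrite('pics/d.png',np.hstack([cv2.resize(cv2.imread('pics/%s_crop.png'%n),(400,300)) for n in('scene','top')]))"
```

```text
XY [ 0.0217 -0.6815  0.3173] [-0.4 -0.5  0.3]
round now back 65 0.0216
round now side 26 0.0216
round now pad 60 0.0272
square now back 56 0.0222
square now side 58 0.0225
square now pad 63 0.0287
tcp [ 0.0217 -0.6816  0.3173] 1.309329174708672 23.85
scene slide_grip tip [ 0.0245 -0.6483  0.0711] 0.73
scene marker tip [ 0.0653 -0.5392  0.0073] 0.65
scene grip pts 154 Y [-0.6627 -0.6524 -0.641 ] X [-0.005  0.05 ]
scene mark pts 50 Y [-0.549 -0.543 -0.534] X [0.062 0.081]
scene origin px 280 231
top origin px 307 168
```

View pics/d.png

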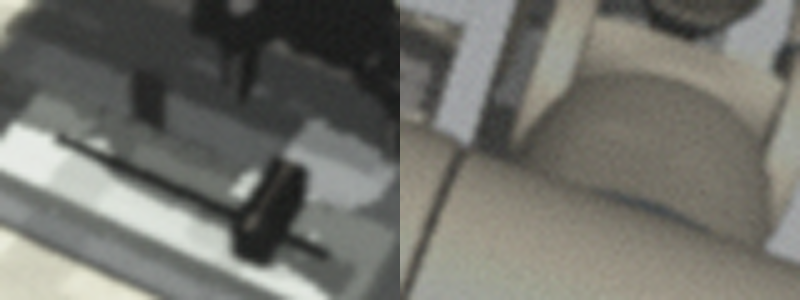

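The crop shows the grip at (270,210) and the clip at (148,97) in the scene half; in the top half the arm covers both. I'll grasp the front part of the grip.

Request:
play_rows(
  increments=[
    [-0.006,-0.0316,0,0],
    [0,0,0.025,0],
    [0,0,0.025,0],
    [0,0,0.025,0],
    [0,0,0.017,0],
    [0,0,0.01,0],
    [0,0,0,0],
    [0,0,0,0],
    [0,0,0,0],
    [0,0,0,0],
  ],
)

```text
t: 25.4
ee_pos: [0.632, -0.1531, 0.2158]
orientation: [3.141, 0.0, 1.309]
force: [-0.4, -0.7, 0.5]
gripper_width: 0.0854
finger_force: 0.0
```

Request:
play_rows(
  increments=[
    [0,0,0,0],
    [0,0,0,0],
    [0,0,0,0],
    [0,0,0,0],
    [0,0,0,0],
    [0,0,0,0],
    [0,0,0,0],
    [0,0,0,0],
    [0,0,0,0],
    [0,0,0,0],
  ],
  jaw=0.02,
  grip_force=20,
)

```text
t: 26.65
ee_pos: [0.632, -0.1531, 0.2154]
orientation: [3.141, 0.0, 1.309]
force: [2.1, -0.5, 4.4]
gripper_width: 0.0241
finger_force: 24.8
```

```bash
python3 sl.py
```

```text
tcp [ 0.0156 -0.6501  0.2154] 1.3090247051500508 26.65
scene slide_grip tip [ 0.0237 -0.6451  0.0699] 0.67
scene marker tip [ 0.0656 -0.5382  0.0095] 0.52
scene grip pts 120 Y [-0.6707 -0.6469 -0.631 ] X [-0.006  0.024]
scene mark pts 45 Y [-0.5483 -0.5425 -0.5335] X [0.06  0.081]
scene origin px 280 231
top origin px 307 168
```

Request:
play_rows(
  increments=[
    [0,-0.012,0,0],
    [0,-0.012,0,0],
    [0,-0.012,0,0],
    [0,-0.012,0,0],
    [0,-0.012,0,0],
    [0,-0.012,0,0],
    [0,-0.012,0,0],
    [0,-0.012,0,0],
    [0,-0.011,0,0],
    [0,0,0,0],
  ],
)

```text
t: 28.2
ee_pos: [0.5275, -0.1239, 0.2153]
orientation: [-3.14, -0.002, 1.309]
force: [3.2, 17.9, 8.0]
gripper_width: 0.0235
finger_force: 25.0
```

```bash
python3 sl.py; python3 -c "
from h import *
print(bot.get_obs()['force'])"
```

```text
tcp [ 0.0168 -0.5415  0.2153] 1.308736762110686 28.2
scene slide_grip tip [ 0.0255 -0.537   0.0711] 0.56
scene grip pts 108 Y [-0.5637 -0.5387 -0.5229] X [-0.004  0.023]
scene mark pts 8 Y [-0.5498 -0.546  -0.5432] X [0.065 0.071]
scene origin px 280 231
top slide_grip tip [-0.2931 -0.3656 -0.0019] 0.55
top origin px 307 168
[ 2.11784951 17.39253952  8.80692942]
```

Request:
play_rows(
  increments=[
    [0.0018,0,0,0],
    [0,0,0,0],
    [0,0,0,0],
    [0,0,0,0],
    [0,0,0,0],
    [0,0,0,0],
    [0,0,0,0],
    [0,0,0,0],
    [0,0,0,0],
    [0,0,0,0],
  ],
)

```text
t: 29.75
ee_pos: [0.5283, -0.1235, 0.2153]
orientation: [-3.14, 0.0, 1.309]
force: [-2.3, -0.2, 8.5]
gripper_width: 0.0234
finger_force: 25.2
```

Request:
play_rows(
  increments=[
    [0,0,0,0],
    [0,0,0,0],
    [0,0,0,0],
    [0,0,0,0],
    [0,0,-0.025,0],
    [0,0,-0.05,0],
    [-0.04,0,-0.05,0],
    [-0.06,0,0,0],
    [-0.06,0,0,0],
    [-0.06,0,0,0],
  ],
  jaw=0.0854,
)

```text
t: 31.0
ee_pos: [0.4715, -0.337, 0.3393]
orientation: [3.141, 0.0, 1.309]
force: [1.5, 0.6, -0.0]
gripper_width: 0.0854
finger_force: 0.0
```

```bash
sed -i 's/u,v=px(.04,-.6,.06)/u,v=px(.04,-.55,.06)/; s/v-30:v+30,u-40:u+40/v-24:v+24,u-32:u+32/; s/fx=8,fy=8/fx=10,fy=10/' sl.py; python3 sl.py;  python3 -c "
import cv2,numpy as np
cv2.imwrite('pics/e.png',np.hstack([cv2.resize(cv2.imread('pics/%s_crop.png'%n),(400,300)) for n in('scene','top')]))"
```

```text
tcp [-0.2034 -0.5427  0.3393] 1.309282324981079 31.0
scene slide_grip tip [ 0.0247 -0.535   0.0714] 0.61
scene marker tip [ 0.0684 -0.539   0.0093] 0.47
scene grip pts 140 Y [-0.552  -0.5422 -0.5311] X [-0.004  0.051]
scene mark pts 44 Y [-0.55   -0.5449 -0.5338] X [0.062 0.08 ]
scene origin px 266 225
top origin px 304 181
```

View pics/e.png

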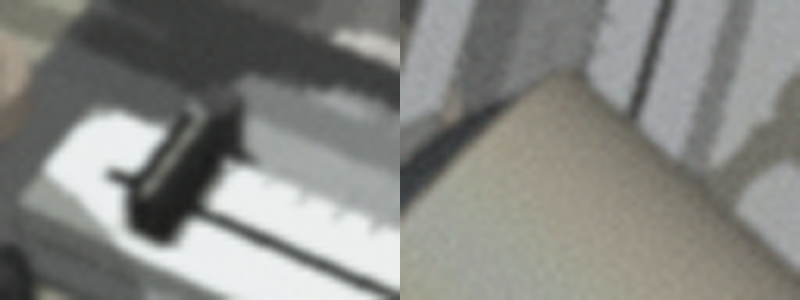

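In the scene half, the grip at (185,170) has the clip just behind it at (220,110). The arm blocks the top view, so I'll clear it to check alignment.

Request:
play_rows(
  increments=[
    [-0.033,-0.021,0,0],
    [-0.033,-0.021,0,0],
    [-0.033,-0.021,0,0],
    [-0.033,-0.021,0,0],
    [-0.033,-0.021,0,0],
    [-0.033,-0.021,0,0],
    [-0.03,-0.03,0,0],
    [-0.03,-0.03,0,0],
    [0,0,0,0],
    [0,0,0,0],
  ],
)

```text
t: 32.55
ee_pos: [0.2268, -0.5356, 0.3391]
orientation: [-3.142, -0.001, 1.31]
force: [0.4, 0.7, -0.8]
gripper_width: 0.0852
finger_force: 0.0
```

```bash
python3 sl.py;  python3 -c "
import cv2,numpy as np
cv2.imwrite('pics/f.png',np.hstack([cv2.resize(cv2.imread('pics/%s_crop.png'%n),(400,300)) for n in('scene','top')]))"
python3 - <<'E'
from h import *
# average several reads, using refined yaw 74.2
a=np.radians(74.2); ys=np.array([-np.sin(a),np.cos(a)])
for n in("scene","top"):
    D={}
    for i in range(8):
        c=bot.capture(n)
        for q in("slide_grip","marker"):
            for f in(bot.tip_of,bot.boxes_of):
                for r in f(c,q)[:2]:
                    x=w(c,r["position"])
                    if np.linalg.norm(x[:2]-[.53,-.1])<.06: D.setdefault((q,f.__name__),[]).append(x[:2]@ys); break
    for k,v in D.items(): print(n,k,len(v),np.round(np.mean(v),4),np.round(np.std(v),4))
E
```

```text
tcp [-0.4586 -0.3576  0.3391] 1.3099196110974194 32.55
scene slide_grip tip [ 0.0251 -0.5358  0.0684] 0.66
scene marker tip [ 0.0665 -0.5364  0.007 ] 0.59
scene grip pts 139 Y [-0.552  -0.5421 -0.5299] X [-0.003  0.051]
scene mark pts 44 Y [-0.5496 -0.5442 -0.533 ] X [0.063 0.081]
scene origin px 266 225
top slide_grip tip [ 0.0267 -0.5415  0.0718] 0.55
top marker tip [ 0.0682 -0.5452  0.0164] 0.36
top grip pts 100 Y [-0.553  -0.5411 -0.5305] X [0.001 0.054]
top mark pts 28 Y [-0.5497 -0.5411 -0.5338] X [0.064 0.083]
top origin px 304 181
scene ('slide_grip', 'call') 16 -0.5394 0.003
scene ('marker', 'call') 14 -0.539 0.0032
top ('slide_grip', 'call') 14 -0.5374 0.0026
top ('marker', 'call') 9 -0.5438 0.0021
```

View pics/f.png

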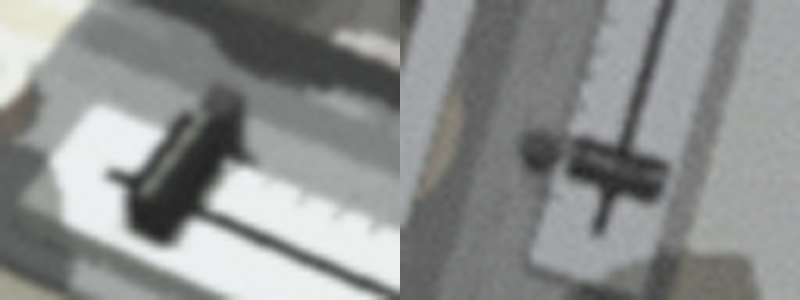

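The top half shows the clip at about (540,150) and the grip line extending through roughly (557,151), so they are aligned to within about 1–2 mm. One sub-pixel check on rectified patches, averaged over several frames.

```bash
python3 - <<'E'
from h import *
a=np.radians(74.1); xs=np.array([np.cos(a),np.sin(a)]); ys=np.array([-np.sin(a),np.cos(a)])
g0=np.array([.5283,-.1235]); gX,gY=g0@xs,g0@ys; print(gX,gY)
def rect(c,img,z,Xr,Yr):
    XX,YY=np.meshgrid(Xr,Yr); W=np.c_[XX.ravel()[:,None]*xs+YY.ravel()[:,None]*ys,np.full(XX.size,z)]
    C=(W-np.array(c["eye"]))@RM(c)
    p=cv2.projectPoints(C.reshape(-1,1,3),np.zeros(3),np.zeros(3),np.array(c["mtx"]),np.array(c["dist"]))[0].reshape(*XX.shape,2).astype(np.float32)
    return cv2.remap(img,p[...,0],p[...,1],cv2.INTER_CUBIC)
out=[]
for n in("top","scene"):
    im=0
    for i in range(8): c=bot.capture(n); im=im+cv2.cvtColor(c["image"],cv2.COLOR_RGB2GRAY).astype(np.float32)/8
    Xr=np.arange(gX-.035,gX+.085,.0005); Yr=np.arange(gY-.04,gY+.04,.0005)
    A=rect(c,im,.069,Xr,Yr); out.append(cv2.resize(A,None,fx=1.6,fy=1.8))
    for nm,lo,hi in(("grip",gX-.012,gX+.03),("nose",gX+.043,gX+.05),("m1",gX+.05,gX+.057),("m2",gX+.057,gX+.064)):
        pr=A[:,(Xr>lo)&(Xr<hi)].mean(1); b=np.percentile(pr,70); d=np.clip(b-pr,0,None); d[d<.35*d.max()]=0
        k=abs(Yr-gY)<.022; print(n,nm,"centroid dY mm",round(1000*((Yr[k]-gY)*d[k]).sum()/d[k].sum(),2),"w",round(.5*(d[k]>.5*d.max()).sum(),1),np.round(pr[k][::8]).astype(int))
cv2.imwrite("pics/g.png",np.clip(np.hstack(out),0,255)*1.5)
E
```

```text
0.02595760350588451 -0.5419218973433637
top grip centroid dY mm 2.58 w 28.0 [146 142 118  74  64  81  73  55  51  80 122]
top nose centroid dY mm 0.27 w 20.5 [144 149 141 112  99 100  94 101 119 132 141]
top m1 centroid dY mm 6.11 w 23.5 [118 120 118 108  92  77  71  69  70  79  96]
top m2 centroid dY mm 7.11 w 25.5 [125 124 122 109  84  73  73  68  56  59  85]
scene grip centroid dY mm -5.93 w 33.5 [ 75  43  40  43  48  76 108  78  99 183 213]
scene nose centroid dY mm -5.85 w 23.5 [151 111  63  56  68  77  84 107 141 153 150]
scene m1 centroid dY mm -3.69 w 22.0 [135 125  95  71  79  84  85  96 121 130 129]
scene m2 centroid dY mm -0.91 w 20.0 [128 127 122 106  98  98  99 103 117 125 126][ WARN:0@23.128] global loadsave.cpp:1063 imwrite_ Unsupported depth image for selected encoder is fallbacked to CV_8U.
```

View pics/g.png

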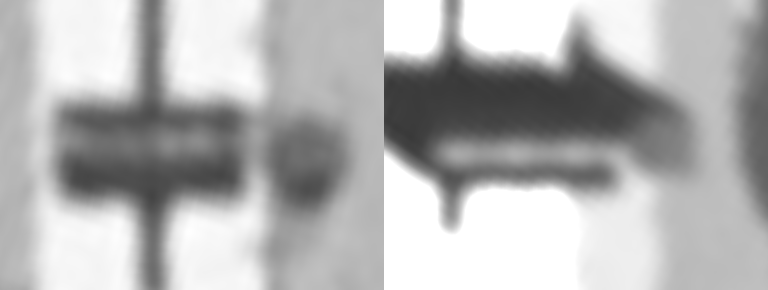

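The rectified patches show the grip line at row 142 (top) and 155 (scene). The clip's top face is around (305,150) and (665,145). Allowing for parallax, the offset is about 1–2 mm with opposite signs in the two views, so I'll do a finer check at the correct heights.

```bash
python3 - <<'E'
from h import *
a=np.radians(74.1); xs=np.array([np.cos(a),np.sin(a)]); ys=np.array([-np.sin(a),np.cos(a)])
gX,gY=.0260,-.5419
def rect(c,img,z,Xr,Yr):
    XX,YY=np.meshgrid(Xr,Yr); W=np.c_[XX.ravel()[:,None]*xs+YY.ravel()[:,None]*ys,np.full(XX.size,z)]
    C=(W-np.array(c["eye"]))@RM(c)
    p=cv2.projectPoints(C.reshape(-1,1,3),np.zeros(3),np.zeros(3),np.array(c["mtx"]),np.array(c["dist"]))[0].reshape(*XX.shape,2).astype(np.float32)
    return cv2.remap(img,p[...,0],p[...,1],cv2.INTER_CUBIC)
out=[]
for n in("top","scene"):
    im=0
    for i in range(12): c=bot.capture(n); im=im+cv2.cvtColor(c["image"],cv2.COLOR_RGB2GRAY).astype(np.float32)/12
    Yr=np.arange(gY-.03,gY+.03,.0002); Xr=np.arange(gX-.02,gX+.025,.0005)
    pr=rect(c,im,.071,Xr,Yr).mean(1); k=abs(Yr-gY)<.007; kk=np.where(k)[0]; j=kk[pr[k].argmax()]
    q=np.polyfit(Yr[j-8:j+9]-gY,pr[j-8:j+9],2); L=-q[1]/2/q[0]; print(n,"line dY mm",round(L*1000,2))
    Xm=np.arange(gX+.025,gX+.07,.0002)
    A=rect(c,im,.066,Xm,Yr+L); A=np.clip((A-40)/(170-40)*255,0,255)
    A=cv2.resize(A,(390,590)); 
    for mm in range(-28,30,2): cv2.line(A,(0,int((mm+30)/60*590)),(14 if mm%10 else 30,int((mm+30)/60*590)),255 if mm else 0,1)
    cv2.line(A,(0,295),(390,295),255,1)
    out.append(A)
    for x0 in np.arange(.038,.068,.004):
        m=rect(c,im,.066,np.arange(gX+x0,gX+x0+.004,.0005),Yr+L).mean(1); print(round(x0,3),m[25::15].astype(int))
cv2.imwrite("pics/hh.png",np.hstack(out).astype(np.uint8))
E
```

```text
top line dY mm -0.34
0.038 [161 166 167 159 137  98  77  82  87  83  79  81  85 110 141 160 162 157
 152]
0.042 [151 158 161 160 147 117  97 100 100  98 102 113 124 138 150 157 157 147
 138]
0.046 [123 130 136 138 127 110  99  98  94  87  87  99 113 121 126 132 132 121
 112]
0.05 [111 115 119 118 113 106  96  86  78  72  70  72  75  84  96 104 107 103
 101]
0.054 [120 122 122 121 117 109  94  80  71  70  70  64  60  65  79  95 105 107
 108]
0.058 [124 124 124 124 121 109  91  76  70  72  71  63  54  57  74  95 108 112
 115]
0.062 [124 125 124 124 121 113  96  79  72  74  72  63  55  61  82 102 112 118
 121]
0.066 [124 124 121 120 121 117 104  88  79  77  74  70  72  87 105 117 122 125
 125]
scene line dY mm 1.6
0.038 [148 111  69  48  45  45  46  56  83 112 117 110 120 140 154 158 158 158
 158]
0.042 [159 140  99  62  47  48  53  62  79  99 116 134 146 152 156 157 157 158
 158]
0.046 [161 152 125  83  56  53  63  71  77  83  97 125 148 154 152 152 153 156
 157]
0.05 [149 147 132 101  70  61  70  79  80  81  89 111 134 140 138 138 141 145
 146]
0.054 [134 133 129 116  89  72  75  83  83  84  90 105 121 127 127 127 128 130
 130]
0.058 [128 128 127 124 111  92  85  87  89  89  93 105 117 124 125 126 125 125
 124]
0.062 [127 128 128 127 123 114 107 105 104 104 106 112 120 125 126 126 125 125
 125]
0.066 [127 127 128 128 127 126 123 120 119 120 120 121 123 125 126 126 126 126
 125]
```

View pics/hh.png

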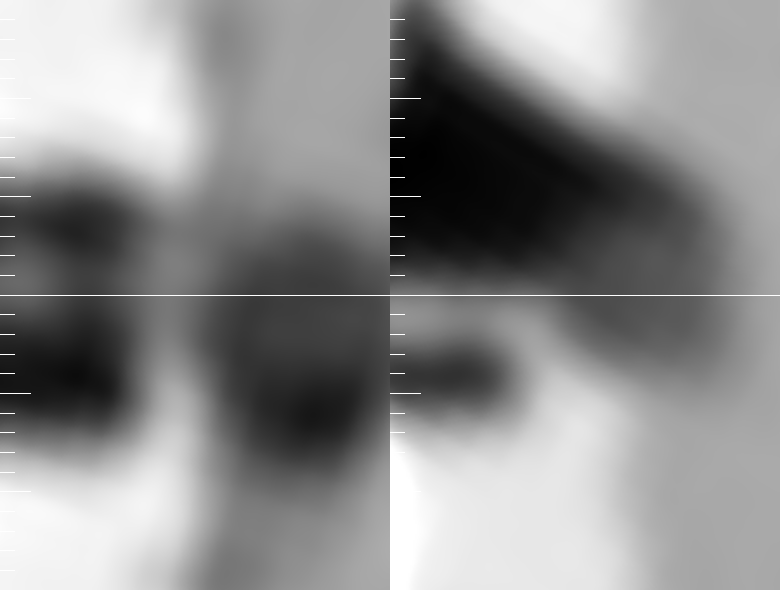

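```bash
python3 -c "
from rig import bot
print(bot.get_obs()['t'],bot.job_done())"
```

```text
the job is handed in; nothing more can be done
38.85 None
```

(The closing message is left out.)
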